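Hang a freshly sealed clay head on the drying rail

ROBOT

A 6-joint arm with a two-finger parallel gripper is mounted at the origin on the work surface. World frame = base frame: x ahead of the robot, y to its left, z up, the work surface at z = 0. Lengths are in m, angles in degrees, forces in N, time in s.
With the tool pointing down it reaches from about 0.4 to 0.825 m from the base axis. Payload 7 kg.
Tool frame: the origin (TCP) lies at the very end of the fingers, on their centre line; the grasp point (between the pads) lies 19 mm behind it; z points along the fingers, y is the line along which they close (so a half turn about z gives the same grasp; the last joint's range is limited). The gripper opens to 88 mm and grips with 3 to 60 N. Pads are 19 mm wide; open, the fingers measure 130 mm over their backs; the gripper's body (78 mm by 193 mm) begins 47 mm behind the grasp point.
Start: joints at [85.205, 20.546, 0.682, 0, -70.136, -16.507], TCP at [0.245, 0.629, 0.227] pointing down, gripper open.
Joint ranges: [-176.03, 176.03], [-82.01, 121.73], [-58.28, 71.71], [-173.87, 95.51], [-174.79, -0.11], [-173.66, 173.66]. Speed limits (degrees/s): [136.94, 136.94, 172.46, 180, 180, 180].

INTERFACE

Orientations are given as [roll, pitch, yaw] about the fixed x, y, z axes, in that order (R = Rz(yaw) Ry(pitch) Rx(roll)).
In Python, from plant import ctrl, viewer gives the robot as it stands.
- The arm moves only by the tool servo_tool, never from a script. Its argument "rows" is a list of rows, each a list of 6 numbers: the shift along the world's x, y, z in mm, then the turn, a rotation vector about the world's x, y, z in degrees. A call has 1 to 5 rows; each row shifts and turns the commanded pose from where the row before left it; what a row does not reach is not made up. A row lasts 1/12 s, in which the tool goes at most 41.7 mm and 7.16 degrees, less where a joint would pass 70% of its speed; a pose out of reach is approached as far as the arm can. A call is refused whole if a number of a shift passes 41.7 or a number of a turn 7.16, either way. A call with a gripper value outside its range is refused whole. "fingers" is the finger opening in mm, from 0 to 87.6, set as the call begins (left out, the last holds). The fingers move at their own pace and stop on an object; the grip force is fixed at half the most. Time passes only in rows, so rows that do not move let the fingers close. It gives the time, the measured TCP pose, the force and the opening at its end, in the units of the state.
- ctrl.get_obs(): the state, without advancing time (a new reading comes with each control period).
- viewer.snapshot(name): name is "scene" or "top"; returns (picture, depth): 420x560x3 uint8, red, green, blue; 420x560 float32, m along the optical axis (not along the pixel's ray), 0 where there is no reading.
- viewer.calibration(name): a dict with "fx", "fy", "cx", "cy" (pixels), "origin" and "rotation" of the camera in the world. Camera axes: x right, y up, looking along -z (the intrinsics and any distortion apply to the point x, -y, -z); pixel columns grow to the right and rows downward; lengths in m; the calibration is good to about 2 mm. A picture is of the moment at which its call begins. calibration takes no time and is no camera call.
- ctrl.close_job(): hands the job in, once; it reports no verdict.
The state is a dict: "clock": time; "joint_pos": joint angles; "qvel": joint speeds; "tau": joint torques, N m; "tool_pos": TCP position; "orientation": TCP orientation; "force": force on the tool from outside, world axes, zero at the start; "moment": the same for the moment, N m; "opening": finger opening in m.
Only numpy, scipy, OpenCV 4.12 (cv2) and the standard library are available. Lean on these libraries where they do the work, as an engineer would, in place of code of your own. Each camera call takes 0.05 s, during which the arm holds its last target. There are 200 camera calls.

TASK

Without touching the two freshly sealed heads, turn the banding wheel until the red stripe in front of the orange head stands at the red index arrow of the stand. Then hook the orange head's carrier over the sloped drying rail at the yellow band, its wheels bearing on the rail before you let go, and let it roll down by itself until it rests against the rubber stop. The grey head stays standing where it is on the wheel, the wheel stays at its arrow, and nothing else on the table is disturbed.

Things in the scene. Friction and masses are not known exactly. Their poses are not given: they have to be found in the camera images.
- stand: Fixed cast stand of the banding wheel. Origin on the table under the wheel's axis; its -x points along the index arm (roughly to the robot). Foot 170 mm across, under 20 mm high beyond 40 mm from the axis; index arm 24 mm wide, 50 to 63 mm high, reaching 160 mm out along -x. Behind the wheel a splash screen 160 mm high, 175 mm from the axis, over 50 degrees to either side of +x
- index (a point): Where the wheel's red stripe must stand: over the red arrow of the index arm, 85 mm from the axis along the stand's -x, at the height of the wheel's top (115 mm)
- pointer (a point): Outer part of the red stripe on the wheel's top, 85 mm from the axis, 115 mm high; turns with the wheel. The orange head's carrier stands on this side of the wheel, 50 mm from the axis, grip outwards. The wheel is a steel disc 184 mm across, 12 mm thick, free both ways without stops; it stops almost at once when no longer pushed (friction 0.05 N m)
- bar_left (a point): Middle of the black sleeve on one end of the turning bar that crosses the wheel, 121 mm from the axis, 108 mm high. Seen from above it lies 90 degrees clockwise of the stripe. The sleeve is 16 mm thick, level and radial, and reaches from 98 to 144 mm from the axis; free space round it and below it to the table (but for the index arm)
- bar_right (a point): The same at the bar's other end, 90 degrees counter-clockwise of the stripe
- grey_place (a point): Place of the grey head's carrier on the wheel's top, 50 mm from the axis opposite the stripe; turns with the wheel
- orange_grip (a point): Centre of the blue grip of the orange head's carrier (axes: the carrier's). The grip is a flat bar 24 mm wide (y), 8 mm thick, 52 mm long that rises from the top edge of the axle plate and leans 35 degrees from vertical towards the carrier's -x. This point is 31 mm along it, at x = -40, z = 172 mm from the carrier's underside. Grasp it across its width, the tool leaning 25 to 40 degrees
- orange: Hook-on steel carrier with the orange head, 200 mm high, about 0.46 kg. Origin at its underside, z up, -x to the grip, y along the rail when hung. Foot 76 mm across; at x = -22 mm a strap 24 mm wide, 4 mm thick up to the axle plate (104 mm wide in y, 120 to 148 mm high). The carrier is open to its +x between head and wheels: the rail goes in there
- orange_saddle (a point): Point of the orange carrier that lies on the rail's axis when it hangs (axes: the carrier's): x = 0, y = 0, 118 mm above its underside, 40 mm behind and 54 mm below the grip's centre. Two white grooved wheels run on the rail, axles along x at y = +-28 mm, 135 mm high: 35 mm across, V grooves that open to 20 mm, centred on x = 0
- orange_head: The terracotta head on its carrier, freshly sealed: not to be touched. 56 mm across, 78 mm high, origin at its underside, its top 83 mm above the carrier's underside
- grey: The other, equal carrier, with the grey head; origin at its underside. Bystander: it rides on the wheel
- grey_foot (a point): Point at the underside of the grey head's carrier, at its origin
- grey_head: The grey head on its carrier, freshly sealed: not to be touched. Same size
- rack: Fixed aluminium drying rack, origin on the table under the middle of the rail, -x to the front. End frames at y = +-210 mm with posts 20 mm square: up to the rail at x = 0, 360 mm high at x = 110 mm
- rail: Its fixed rail, a round steel bar 12 mm thick. Origin on its axis half-way, 240 mm above the table; y along the bar, uphill (slope 7 degrees), -x to the front, z square to the bar. Collar 24 mm across at y = 190 to 208. Rubber stop at the low end, face at y = -170: a carrier resting on it has its saddle point at y = -118 mm. A carrier rolls by itself as soon as it is let go
- load_mark (a point): Yellow band on the rail's axis near its high end (rail y = 110 mm; axes: the rail's): hang the carrier with its saddle point here, within 40 mm along the bar
- lamp_edge (a point): Middle of the lower front edge of the drying lamp's housing over the rail: 300 mm long along the bar, from 16 mm in front of the bar's axis to 56 mm behind it, 72 to 141 mm above it. A gripper pointing straight down does not fit in front of it: lean it back by about 30 degrees
- clay_a: Bystander: terracotta clay lump, 68 mm across, 58 mm high, on the plywood board (12 mm thick, 140 by 340 mm)
- clay_b: Bystander: grey clay lump, 61 mm across, 52 mm high, on the board
- jar: Bystander: amber glass jar, 64 mm across, 68 mm high, standing under the rail
- pot: Bystander: blue pot with black lid, 60 mm across, 75 mm high, standing between rack and banding wheel, in front
- tape: Bystander: tape roll lying flat, 104 mm across, 24 mm high
- cutter: Bystander: orange cutter, 180 mm long, 20 mm high
- modeller: Bystander: wooden modelling tool, 162 mm long, 19 mm high
There are look-alikes about, which are no part of the job. Leave any green look-alike of the orange alone.

How it is judged:
By the outcome, as a careful person would: the job done as asked, in the order asked, and still so for the second after the job is handed in, with the robot touching nothing.
It also fails if it takes over 69 s, if anything falls off the work surface, if the arm or the gripper's body presses on something with over 40 N, if the wrist force passes 120 N, or if a joint passes its speed limit or range.

## Working session

There is one attempt and no reset: what is moved stays moved. The work goes in short steps, Python scripts to look and compute and a tool call to move; the robot and the scene stay as the last step left them, time stands still between calls to the robot, and variables do not carry over. Pictures are saved under pics/ and viewed, on a budget of 10 in all, crops included, one or two more only if the job needs it, and the job is handed in when it is done.

Besides the shell and the picture viewer there is one more tool, called after ">>>" by a JSON object that holds its "api" and its "payload", one argument or row to a line. servo_tool: Moves the arm, as the interface text tells. Its arguments: {"type":"object","properties":{"rows":{"type":"array","items":{"type":"array","items":{"type":"number"}}},"fingers":{"type":"number"}},"required":["rows"]}

```bash
mkdir -p pics
cat > h.py <<'E'
import numpy as np, cv2
from plant import ctrl, viewer
def snap(n,f=None):
    im,d=viewer.snapshot(n)
    if f: cv2.imwrite('pics/'+f,im[:,:,::-1])
    return im,d
def cloud(n,d):
    c=viewer.calibration(n); v,u=np.mgrid[:d.shape[0],:d.shape[1]]
    p=np.stack([(u-c['cx'])/c['fx']*d,-(v-c['cy'])/c['fy']*d,-d],-1)
    return p@np.array(c['rotation']).T+np.array(c['origin'])
def proj(n,P):
    c=viewer.calibration(n); q=(np.atleast_2d(P)-np.array(c['origin']))@np.array(c['rotation'])
    return np.stack([c['cx']+c['fx']*q[:,0]/-q[:,2],c['cy']-c['fy']*q[:,1]/-q[:,2]],-1)
E
python3 - <<'E'
from h import *
for n in('scene','top'):
    im,d=snap(n,n+'0.png'); np.savez(n+'0.npz',im=im,d=d); print(viewer.calibration(n))
print(ctrl.get_obs())
E
```

```text
{'fx': 533.8565393169662, 'fy': 533.8565393169662, 'cx': 282.9584256161401, 'cy': 209.04794924595868, 'origin': array([1.19217458, 0.41218862, 1.45018379]), 'rotation': array([ 3.03773085e+01, -9.05501422e-02,  1.20308796e+02])}
{'fx': 411.3701087275529, 'fy': 411.3701087275529, 'cx': 281.5590231321213, 'cy': 207.15176270221457, 'origin': array([0.43899785, 0.03557608, 1.51839485]), 'rotation': array([  4.12000716,   0.52272252, -90.66253241])}
{'clock': 0.1, 'joint_pos': array([ 8.52043010e+01,  2.05854468e+01,  6.39388178e-01, -1.68219878e-02,
       -7.01341946e+01, -1.65062443e+01]), 'qvel': array([-0.09956634, -0.02006319,  0.18436785, -0.01268954, -0.0304878 ,
        0.10428274]), 'tau': array([-1.54720350e-03, -5.84165025e+01,  2.93751901e+01,  7.01556891e+00,
        1.01771532e-02, -4.32561251e-05]), 'tool_pos': array([0.24509617, 0.62847618, 0.22574328]), 'orientation': array([ 1.79918561e+02, -7.64049775e-03, -2.13076653e+01]), 'force': array([ 0.12976214, -0.02624028, -0.30847315]), 'moment': array([ 0.05259385, -0.01886465, -0.02952757]), 'opening': 0.0876514769574314}
```

View pics/scene0.png

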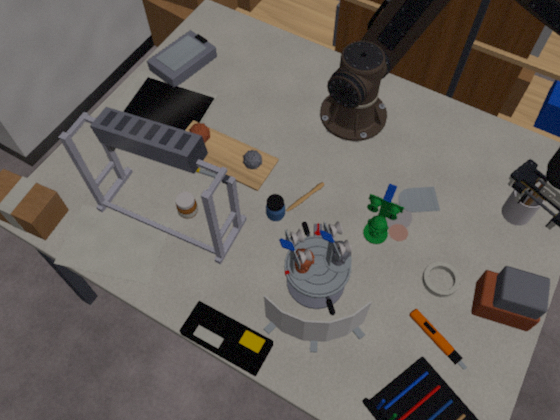

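View pics/top0.png

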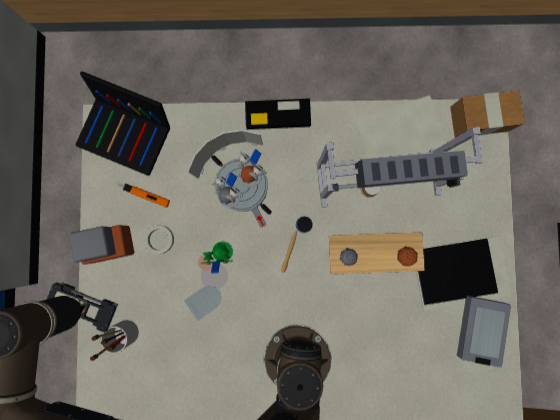

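```bash
cat >> h.py <<'E'
from scipy.spatial.transform import Rotation as R
_c=viewer.calibration
class _V:
    snapshot=staticmethod(viewer.snapshot)
    @staticmethod
    def calibration(n):
        c=dict(_c(n)); c['rotation']=R.from_euler('xyz',c['rotation'],degrees=True).as_matrix(); return c
viewer=_V
E
python3 - <<'E'
from h import *
a=np.load('scene0.npz');b=np.load('top0.npz')
A=cv2.resize(a['im'][205:345,250:390],(400,400),interpolation=cv2.INTER_CUBIC)
B=cv2.resize(b['im'][130:230,185:285],(400,400),interpolation=cv2.INTER_CUBIC)
A2=a['im'][100:260,50:250]
B2=b['im'][120:220,310:490]
C=np.zeros((600,800,3),np.uint8);C[:400,:400]=A;C[:400,400:]=B
C[400:600,:250]=cv2.resize(A2,(250,200));C[400:600,250:610]=cv2.resize(B2,(360,200))
cv2.imwrite('pics/crop0.png',C[:,:,::-1])
for n,z in(('scene',a),('top',b)):
    P=cloud(n,z['d'])
    for p in ([(318,260),(270,330),(150,140)] if n=='scene' else [(241,188),(260,222),(400,260),(410,165),(348,257)]):
        print(n,p,P[p[1],p[0]].round(3))
E
```

```text
scene (318, 260) [0.607 0.184 0.115]
scene (270, 330) [0.812 0.151 0.002]
scene (150, 140) [ 0.646 -0.292  0.382]
top (241, 188) [0.608 0.186 0.117]
top (260, 222) [0.492 0.125 0.061]
top (400, 260) [ 0.353 -0.368  0.053]
top (410, 165) [ 0.634 -0.313  0.385]
top (348, 257) [ 0.366 -0.183  0.069]
```

View pics/crop0.png

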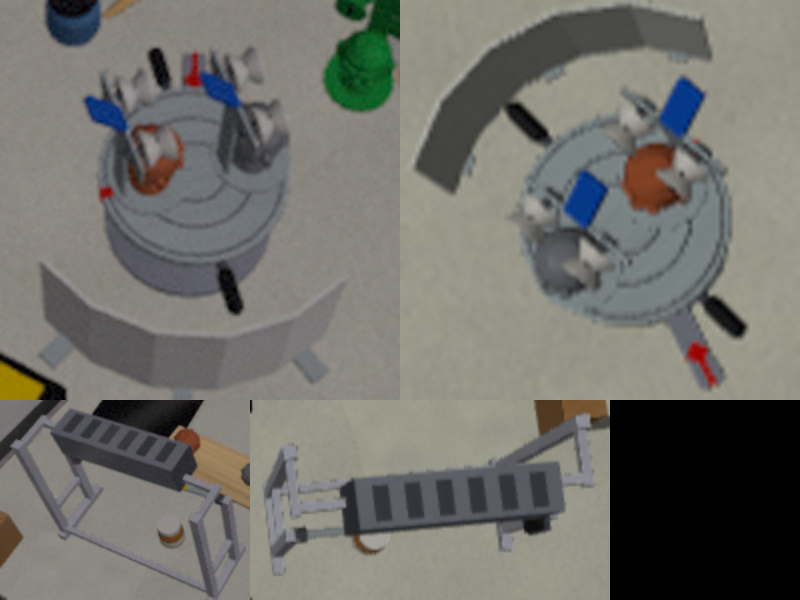

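```bash
cat > m.py <<'E'
from h import *
def get():
    Ps=[];Cs=[]
    for n in('scene','top'):
        z=np.load(n+'0.npz'); P=cloud(n,z['d']); ok=z['d']>0
        Ps.append(P[ok]);Cs.append(cv2.cvtColor(z['im'],cv2.COLOR_RGB2HSV)[ok].astype(int))
    return Ps,Cs
E
python3 - <<'E'
from m import *
Ps,Cs=get(); a0=np.array([.608,.185])
for P,C,n in zip(Ps,Cs,('scene','top')):
    r=np.hypot(*(P[:,:2]-a0).T); H,S,V=C.T; z=P[:,2]
    print(n)
    # wheel disc
    m=(abs(z-.115)<.006)&(r<.11)&(S<70)&(V>80); q=P[m]; 
    hull=cv2.convexHull((q[:,:2]*1000).astype(np.float32)); print(' wheel',m.sum(),q.mean(0).round(4),cv2.minEnclosingCircle(hull))
    black=(V<55)&(abs(z-.108)<.02)&(r>.085)&(r<.16)
    q=P[black]; s=[]
    for sg in(1,-1):
        qq=q[(q[:,0]-a0[0])*sg>0]; 
        if len(qq): s.append(np.median(qq,0)); print(' sleeve',len(qq),s[-1].round(4),qq.min(0).round(3),qq.max(0).round(3))
    if len(s)==2: d=s[0]-s[1]; print(' mid',(s[0]+s[1])/2, 'ang',np.degrees(np.arctan2(d[1],d[0])),np.linalg.norm(d))
    red=((H<6)|(H>174))&(S>180)&(V>100)
    for nm,m in(('stripe',red&(abs(z-.115)<.012)&(r<.12)),('arrow',red&(abs(z-.063)<.012)&(r<.2))):
        q=P[m]; 
        if len(q): print(' ',nm,len(q),np.median(q,0).round(4),q.min(0).round(3),q.max(0).round(3))
    blue=(H>105)&(H<125)&(S>150)&(z>.2)&(r<.2); q=P[blue]
    for sg in(1,-1):
        k=q[(q[:,1]-.185 - (q[:,0]-.6)*-.5)*sg>0] if 0 else q
    _,lab,cen=cv2.kmeans(q.astype(np.float32),2,None,(3,50,1e-6),5,cv2.KMEANS_PP_CENTERS); print(' blue',len(q),cen.round(4))
    m=(z>.3)&(P[:,1]<-.02)&(P[:,1]>-.6)&(P[:,0]>.5)&(P[:,0]<.85); q=P[m]
    print(' hi',len(q)); dark=q[(V[m]<140)]
    t=q[(q[:,2]>.35)]; rc=cv2.minAreaRect((t[:,:2]*1000).astype(np.float32)); print(' lamp+ rect',rc)
    # rail
    m=(z>.22)&(z<.3)&(P[:,1]<0.0)&(P[:,1]>-.6)&(P[:,0]>.5)&(P[:,0]<.75); q=P[m]
    for y in np.arange(-.56,0,.03):
        k=q[abs(q[:,1]-y)<.015]
        if len(k): print('  y%.2f'%y,len(k),np.median(k,0).round(3),k[:,0].min().round(3),k[:,0].max().round(3),k[:,2].max().round(3))
E
```

```text
scene
 wheel 2059 [0.635  0.1982 0.1144] ((613.2632446289062, 180.5444793701172), 103.84844970703125)
 sleeve 82 [0.7075 0.2735 0.1127] [0.687 0.253 0.107] [0.724 0.29  0.119]
 sleeve 58 [0.5353 0.1043 0.1118] [0.517 0.088 0.106] [0.552 0.121 0.12 ]
 mid [0.6214212  0.1888995  0.11225131] ang 44.48685840806167 0.2413287660261443
  stripe 9 [0.681  0.1278 0.1164] [0.677 0.123 0.113] [0.685 0.131 0.118]
  arrow 24 [0.5038 0.1277 0.0609] [0.48  0.119 0.055] [0.513 0.136 0.065]
 blue 183 [[0.6135 0.2009 0.2846]
 [0.6831 0.1272 0.2856]]
 hi 5132
 lamp+ rect ((657.59814453125, -307.31451416015625), (140.2019805908203, 442.506103515625), 5.233738899230957)
  y-0.53 18 [ 0.745 -0.518  0.26 ] 0.743 0.747 0.295
  y-0.50 184 [ 0.738 -0.501  0.261] 0.643 0.747 0.299
  y-0.47 11 [ 0.675 -0.465  0.293] 0.641 0.677 0.3
  y-0.44 11 [ 0.674 -0.447  0.295] 0.673 0.676 0.3
  y-0.41 6 [ 0.672 -0.415  0.297] 0.67 0.672 0.3
  y-0.38 2 [ 0.668 -0.39   0.299] 0.667 0.669 0.3
  y-0.20 31 [ 0.598 -0.194  0.257] 0.591 0.603 0.264
  y-0.17 42 [ 0.597 -0.171  0.259] 0.587 0.601 0.269
  y-0.14 14 [ 0.595 -0.151  
[... 429 characters left out ...]
083691 0.237759140897493
  arrow 19 [0.5063 0.1278 0.0636] [0.481 0.114 0.054] [0.513 0.135 0.069]
 blue 180 [[0.6824 0.1248 0.2898]
 [0.613  0.1976 0.2902]]
 hi 3810
 lamp+ rect ((657.367919921875, -308.62030029296875), (135.68716430664062, 440.83758544921875), 5.336832523345947)
  y-0.53 19 [ 0.725 -0.519  0.226] 0.615 0.726 0.297
  y-0.50 142 [ 0.725 -0.502  0.254] 0.591 0.744 0.3
  y-0.47 28 [ 0.605 -0.484  0.234] 0.593 0.612 0.299
  y-0.44 1 [ 0.602 -0.442  0.298] 0.602 0.602 0.298
  y-0.17 39 [ 0.592 -0.17   0.263] 0.586 0.599 0.267
  y-0.14 35 [ 0.589 -0.14   0.267] 0.579 0.595 0.278
  y-0.11 86 [ 0.585 -0.109  0.274] 0.576 0.687 0.28
  y-0.08 48 [ 0.686 -0.088  0.26 ] 0.578 0.704 0.3
```

>>> {"api": "servo_tool", "payload": {
  "rows": [
    [0,0,33.5,0,0,0],
    [0,0,33.5,0,0,0],
    [0,0,33.5,0,0,0],
    [0,0,33.5,0,0,0]
  ],
  "fingers": 40
}}

```text
clock: 0.43
tool_pos: [0.2452, 0.6284, 0.3616]
orientation: [179.9, -0.0, -21.3]
force: [-0.0, 1.5, -1.4]
opening: 0.0666
```

>>> {"api": "servo_tool", "payload": {
  "rows": [
    [18.1,-32.8,0,0,0,4.1],
    [18.1,-32.8,0,0,0,4.1],
    [18.1,-32.8,0,0,0,4.1],
    [18.1,-32.8,0,0,0,4.1]
  ]
}}

```text
clock: 0.77
tool_pos: [0.3178, 0.4961, 0.3601]
orientation: [180.0, 0.0, -4.7]
force: [2.4, 0.3, -0.4]
opening: 0.0421
```

>>> {"api": "servo_tool", "payload": {
  "rows": [
    [18.1,-32.8,0,0,0,4.1],
    [18.1,-32.8,0,0,0,4.1],
    [18.1,-32.8,0,0,0,4.1],
    [18.1,-32.8,0,0,0,4.1]
  ]
}}

```text
clock: 1.1
tool_pos: [0.3903, 0.3646, 0.3604]
orientation: [180.0, 0.0, 11.7]
force: [1.4, -0.1, 0.3]
opening: 0.0399
```

>>> {"api": "servo_tool", "payload": {
  "rows": [
    [18.1,-32.8,0,0,0,4.1],
    [18.1,-32.8,0,0,0,4.1],
    [18.1,-32.8,0,0,0,4.1],
    [18.1,-32.8,0,0,0,4.1]
  ]
}}

```text
clock: 1.43
tool_pos: [0.4627, 0.2334, 0.3605]
orientation: [-180.0, 0.0, 28.1]
force: [0.9, 1.5, -0.2]
opening: 0.0401
```

>>> {"api": "servo_tool", "payload": {
  "rows": [
    [18.1,-32.8,0,0,0,4.1],
    [18.1,-32.8,0,0,0,4.1],
    [18.1,-32.8,0,0,0,4.1],
    [18.1,-32.8,0,0,0,4.1],
    [0,0,0,0,0,0]
  ]
}}

```text
clock: 1.85
tool_pos: [0.5365, 0.0993, 0.3599]
orientation: [180.0, 0.1, 44.4]
force: [-0.4, 1.2, -0.7]
opening: 0.0396
```

>>> {"api": "servo_tool", "payload": {
  "rows": [
    [-4,1.5,-35,0,0,0],
    [0,0,-38,0,0,0],
    [0,0,-38,0,0,0],
    [0,0,-38,0,0,0],
    [0,0,-38,0,0,0]
  ]
}}

```text
clock: 2.27
tool_pos: [0.5304, 0.1052, 0.172]
orientation: [-180.0, -0.0, 44.3]
force: [0.7, 0.7, -1.4]
opening: 0.0399
```

>>> {"api": "servo_tool", "payload": {
  "rows": [
    [0,0,-30,0,0,0],
    [0,0,-30,0,0,0],
    [0,0,-15,0,0,0],
    [0,0,-12,0,0,0],
    [0,0,0,0,0,0]
  ]
}}

```text
clock: 2.68
tool_pos: [0.5289, 0.1046, 0.0835]
orientation: [-179.9, 0.3, 44.3]
force: [-0.3, -0.8, 0.3]
opening: 0.04
```

>>> {"api": "servo_tool", "payload": {
  "rows": [
    [0,0,0,0,0,0],
    [0,0,0,0,0,0],
    [0,0,0,0,0,0],
    [0,0,0,0,0,0]
  ],
  "fingers": 19
}}

```text
clock: 3.02
tool_pos: [0.5314, 0.1058, 0.0876]
orientation: [180.0, -0.1, 44.3]
force: [0.3, -0.4, 0.2]
opening: 0.0214
```

Run:
```python
import numpy as np
# arc rows: axis .6215,.1885, radius .125
th=np.radians(-135.4-107.1*np.arange(0,29)/28); p=np.array([621.5,188.5])+125*np.c_[np.cos(th),np.sin(th)]
d=np.diff(p.round(1),axis=0).round(1); print(np.degrees(th[1]-th[0]));print(d.tolist())
```

```text
-3.8249999999999913
[[-5.7, 6.2], [-5.2, 6.5], [-4.8, 6.8], [-4.3, 7.1], [-3.8, 7.4], [-3.4, 7.7], [-2.8, 7.8], [-2.3, 8.1], [-1.7, 8.1], [-1.2, 8.3], [-0.7, 8.3], [-0.1, 8.3], [0.5, 8.4], [1.0, 8.2], [1.6, 8.2], [2.1, 8.1], [2.7, 7.9], [3.1, 7.7], [3.7, 7.5], [4.2, 7.3], [4.6, 6.9], [5.1, 6.6], [5.5, 6.2], [6.0, 5.9], [6.3, 5.5], [6.6, 5.0], [7.0, 4.6], [7.3, 4.1]]
```

>>> {"api": "servo_tool", "payload": {
  "rows": [
    [-5.7,6.2,0,0,0,-3.8],
    [-5.2,6.5,0,0,0,-3.8],
    [-4.8,6.8,0,0,0,-3.8],
    [-4.3,7.1,0,0,0,-3.8],
    [-3.8,7.4,0,0,0,-3.8]
  ]
}}

```text
clock: 3.43
tool_pos: [0.5073, 0.14, 0.0875]
orientation: [-180.0, -0.1, 25.1]
force: [1.2, -0.3, 0.2]
opening: 0.0189
```

>>> {"api": "servo_tool", "payload": {
  "rows": [
    [-3.4,7.7,0,0,0,-3.8],
    [-2.8,7.8,0,0,0,-3.8],
    [-2.3,8.1,0,0,0,-3.8],
    [-1.7,8.1,0,0,0,-3.8],
    [-1.2,8.3,0,0,0,-3.8]
  ]
}}

```text
clock: 3.85
tool_pos: [0.4958, 0.1801, 0.0875]
orientation: [-180.0, -0.1, 6.1]
force: [0.2, -0.1, 0.2]
opening: 0.0187
```

>>> {"api": "servo_tool", "payload": {
  "rows": [
    [-0.7,8.3,0,0,0,-3.8],
    [-0.1,8.3,0,0,0,-3.8],
    [0.5,8.4,0,0,0,-3.8],
    [1.0,8.2,0,0,0,-3.8],
    [1.6,8.2,0,0,0,-3.8]
  ]
}}

```text
clock: 4.27
tool_pos: [0.4981, 0.2215, 0.0874]
orientation: [-179.9, -0.0, -12.9]
force: [0.8, -1.0, -0.2]
opening: 0.0192
```

```bash
cat > w.py <<'E'
from h import *
import sys
# wheel angle from blue grip pair + sleeves + stripe, both cameras
ax=np.array([.6215,.1885])
def look(tag=None):
    o=ctrl.get_obs(); print(o['clock'],o['tool_pos'].round(4),o['orientation'].round(1),o['force'].round(1),o['opening'].round(4))
    for n in('scene','top'):
        im,d=snap(n,tag and n+tag+'.png'); np.savez('last_'+n,im=im,d=d); P=cloud(n,d); ok=d>0
        H,S,V=cv2.cvtColor(im,cv2.COLOR_RGB2HSV).astype(int).transpose(2,0,1)
        r=np.hypot(P[...,0]-ax[0],P[...,1]-ax[1]); z=P[...,2]
        red=ok&((H<6)|(H>174))&(S>170)&(V>90)
        for nm,m in(('stripe',red&(abs(z-.117)<.01)&(r<.11)),('arrow',red&(abs(z-.063)<.012)&(r>.09)&(r<.2))):
            q=P[m]
            if len(q): c=q.mean(0); print(n,nm,len(q),c.round(4),'ang %.2f'%np.degrees(np.arctan2(c[1]-ax[1],c[0]-ax[0])))
        q=P[ok&(H>105)&(H<125)&(S>150)&(z>.22)&(r<.2)]
        if len(q)>10:
            _,lab,cen=cv2.kmeans(q.astype(np.float32),2,None,(3,50,1e-6),5,cv2.KMEANS_PP_CENTERS)
            cen=cen[np.argsort(cen[:,0])];dd=cen[1]-cen[0]
            print(n,'blue',np.bincount(lab.ravel()),cen.round(4).tolist(),'ang %.2f'%np.degrees(np.arctan2(dd[1],dd[0])))
if __name__=='__main__': look(sys.argv[1] if len(sys.argv)>1 else None)
E
python3 w.py
```

```text
Traceback (most recent call last):
  File "w.py", line 20, in <module>
    if __name__=='__main__': look(sys.argv[1] if len(sys.argv)>1 else None)
                             ~~~~^^^^^^^^^^^^^^^^^^^^^^^^^^^^^^^^^^^^^^^^^^
  File "w.py", line 6, in look
    o=ctrl.get_obs(); print(o['clock'],o['tool_pos'].round(4),o['orientation'].round(1),o['force'].round(1),o['opening'].round(4))
                                                                                                            ^^^^^^^^^^^^^^^^^^
AttributeError: 'float' object has no attribute 'round'
```

```bash
sed -i "s/,o\['opening'\].round(4)/,round(o['opening'],4)/" w.py; python3 w.py 1
```

```text
4.2667 [0.4981 0.2215 0.0874] [-179.9   -0.   -12.9] [ 0.8 -1.  -0.2] 0.0192
scene stripe 4 [0.5966 0.1015 0.1121] ang -105.97
scene arrow 19 [0.503  0.1284 0.0593] ang -153.12
scene blue [148 143] [[0.5996999740600586, 0.10440000146627426, 0.2856000065803528], [0.6254000067710876, 0.2020999938249588, 0.2874999940395355]] ang 75.23
top stripe 7 [0.5973 0.1028 0.1162] ang -105.75
top arrow 15 [0.4991 0.1232 0.0615] ang -151.91
top blue [69 74] [[0.5957000255584717, 0.10189999639987946, 0.2897000014781952], [0.6259999871253967, 0.1981000006198883, 0.2904999852180481]] ang 72.47
```

View pics/scene1.png

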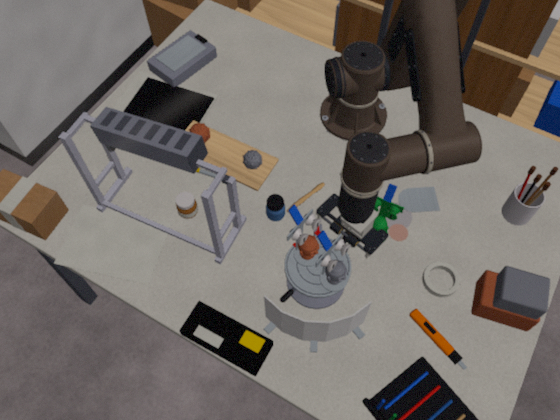

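>>> {"api": "servo_tool", "payload": {
  "rows": [
    [2.1,8.1,0,0,0,-3.8],
    [2.7,7.9,0,0,0,-3.8],
    [3.1,7.7,0,0,0,-3.8],
    [3.7,7.5,0,0,0,-3.8]
  ]
}}

```text
clock: 4.7
tool_pos: [0.5095, 0.2519, 0.087]
orientation: [-180.0, -0.0, -28.0]
force: [0.1, -0.8, 0.0]
opening: 0.0191
```

>>> {"api": "servo_tool", "payload": {
  "rows": [
    [4.2,7.3,0,0,0,-3.8],
    [4.6,6.9,0,0,0,-3.8],
    [5.1,6.6,0,0,0,-3.8],
    [5.5,6.2,0,0,0,-3.8]
  ]
}}

```text
clock: 5.03
tool_pos: [0.529, 0.2789, 0.087]
orientation: [-180.0, 0.0, -43.1]
force: [-0.9, -0.9, 0.9]
opening: 0.0193
```

>>> {"api": "servo_tool", "payload": {
  "rows": [
    [6.0,5.9,0,0,0,-3.8],
    [6.3,5.5,0,0,0,-3.8],
    [6.6,5.0,0,0,0,-3.8],
    [0,0,0,0,0,0]
  ]
}}

```text
clock: 5.37
tool_pos: [0.5489, 0.296, 0.0869]
orientation: [-179.9, -0.0, -54.5]
force: [0.4, 0.6, -0.3]
opening: 0.0191
```

```bash
python3 w.py 2
python3 - <<'E'
from h import *
z=np.load('last_scene.npz.npy') if 0 else np.load('last_scene.npz')
A=cv2.resize(z['im'][195:315,255:375],(600,600),interpolation=cv2.INTER_CUBIC); cv2.imwrite('pics/c2.png',A[:,:,::-1])
# yellow band
H,S,V=cv2.cvtColor(z['im'],cv2.COLOR_RGB2HSV).astype(int).transpose(2,0,1); P=cloud('scene',z['d'])
m=(H>18)&(H<35)&(S>150)&(P[...,2]>.2)&(P[...,1]<0); print('band',m.sum(),P[m].mean(0),P[m].min(0),P[m].max(0))
E
```

```text
5.3667 [0.5489 0.296  0.0869] [-179.9   -0.   -54.5] [ 0.4  0.6 -0.3] 0.0191
scene blue [173 148] [[0.5479000210762024, 0.14139999449253082, 0.28630000352859497], [0.6317999958992004, 0.1987999975681305, 0.28870001435279846]] ang 34.40
top stripe 4 [0.5459 0.1378 0.1186] ang -146.16
top arrow 21 [0.5017 0.1259 0.0628] ang -152.39
top blue [64 69] [[0.5465999841690063, 0.13740000128746033, 0.2912999987602234], [0.6317999958992004, 0.19050000607967377, 0.2913999855518341]] ang 31.93
band 9 [ 0.60080267 -0.19762336  0.26349031] [ 0.59201116 -0.20455097  0.25393691] [ 0.63578525 -0.1673505   0.32793415]
```

View pics/c2.png

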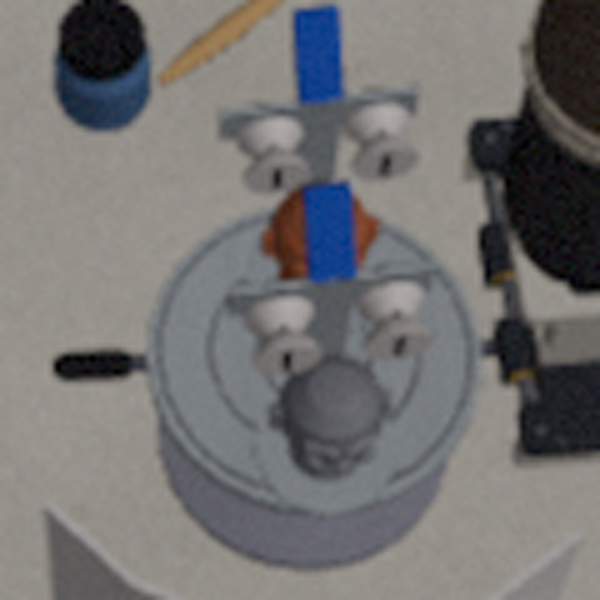

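>>> {"api": "servo_tool", "payload": {
  "rows": [
    [6.1,3.7,0,0,0,-3.8],
    [6.1,3.7,0,0,0,-3.8],
    [0,0,0,0,0,0]
  ]
}}

```text
clock: 5.72
tool_pos: [0.5604, 0.3029, 0.0868]
orientation: [-180.0, 0.0, -62.1]
force: [1.2, -0.1, 0.8]
opening: 0.0187
```

>>> {"api": "servo_tool", "payload": {
  "rows": [
    [0,0,0,0,0,0],
    [0,0,0,0,0,0],
    [0,0,0,0,0,0]
  ],
  "fingers": 15
}}

```text
clock: 5.97
tool_pos: [0.5596, 0.3026, 0.0866]
orientation: [180.0, 0.0, -62.0]
force: [0.1, 0.1, 0.1]
opening: 0.0152
```

```bash
python3 w.py;python3 w.py;python3 w.py
python3 - <<'E'
from h import *
# sub-pixel: stripe & arrow & right sleeve in top image, plus zoom
z=np.load('last_top.npz')
A=cv2.resize(z['im'][145:235,195:285],(600,600),interpolation=cv2.INTER_CUBIC); cv2.imwrite('pics/c3.png',A[:,:,::-1])
ax=np.array([.6215,.1885])
a=np.radians(-152.4);e=np.array([np.cos(a),np.sin(a)])
for n in('scene','top'): print(n,'axis',proj(n,[*ax,.115]),'index',proj(n,[*(ax+.085*e),.115]),'arm',proj(n,[*(ax+.13*e),.063]))
E
```

```text
5.9667 [0.5596 0.3026 0.0866] [180.   0. -62.] [0.1 0.1 0.1] 0.0152
scene blue [147 175] [[0.5436000227928162, 0.14820000529289246, 0.28630000352859497], [0.6334999799728394, 0.19589999318122864, 0.2874000072479248]] ang 27.96
top stripe 3 [0.5417 0.1447 0.1188] ang -151.23
top arrow 21 [0.5017 0.1258 0.0631] ang -152.39
top blue [68 66] [[0.5432000160217285, 0.1445000022649765, 0.2888999879360199], [0.6324999928474426, 0.18940000236034393, 0.29100000858306885]] ang 26.69
6.0667 [0.5597 0.3026 0.0867] [180.  -0. -62.] [ 0.4 -0.7  1.2] 0.0147
scene blue [168 143] [[0.5436999797821045, 0.1485999971628189, 0.2856999933719635], [0.6341000199317932, 0.1941000074148178, 0.28700000047683716]] ang 26.71
top stripe 3 [0.5419 0.1449 0.1152] ang -151.30
top arrow 21 [0.5017 0.1258 0.0631] ang -152.39
top blue [69 65] [[0.5432000160217285, 0.14470000565052032, 0.2888999879360199], [0.6323000192642212, 0.18950000405311584, 0.2913999855518341]] ang 26.68
6.1667 [0.5598 0.3027 0.0866] [180.   -0.  -62.1] [-0.7 -0.9  0.5] 0.0151
scene blue [172 144] [[0.5436000227928162, 0.148499995470047, 0.2858000099658966], [0.633899986743927, 0.19439999759197235, 0.2874000072479248]] ang 26.93
top stripe 4 [0.5425 0.1446 0.1189] ang -150.96
top arrow 21 [0.5017 0.1258 0.064 ] ang -152.38
top blue [69 66] [[0.5426999926567078, 0.14470000565052032, 0.29019999504089355], [0.6324999928474426, 0.18940000236034393, 0.29109999537467957]] ang 26.45
scene axis [[316.92202382 265.00279398]] index [[317.37906681 237.35425276]] arm [[316.59171325 231.88725997]]
top axis [[240.18819407 184.07447604]] index [[251.77520771 205.78412176]] arm [[258.92214896 218.04101975]]
```

View pics/c3.png

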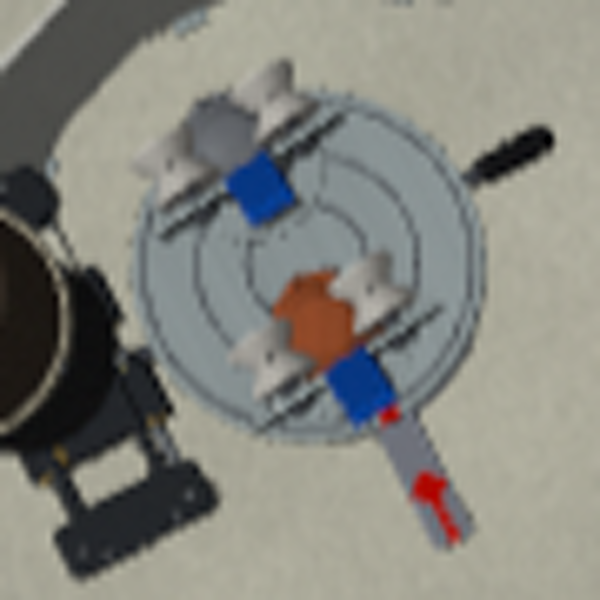

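Run:
```python
from h import *
ax=np.array([.6215,.1885])
for n in('scene','top'):
    for f in(n+'0.npz','last_'+n+'.npz'):
        z=np.load(f); P=cloud(n,z['d']); V=z['im'].max(-1); r=np.hypot(P[...,0]-ax[0],P[...,1]-ax[1])
        m=(V<60)&(abs(P[...,2]-.11)<.02)&(r>.09)&(r<.155)
        if f[:4]=='last': m&=(P[...,1]<.15)
        v,u=np.nonzero(m)
        # pixel line -> world on plane z=.112
        k,lab=cv2.connectedComponents(m.astype(np.uint8))
        for i in range(1,k):
            q=P[lab==i]
            if len(q)<15: continue
            c=q.mean(0); d=np.linalg.svd(q[:,:2]-c[:2])[2][0]
            print(f,len(q),c.round(4),'ang %.2f'%np.degrees(np.arctan2(*(c[:2]-ax)[::-1])),'own dir %.1f'%np.degrees(np.arctan2(d[1],d[0])),'r %.3f'%np.hypot(*(c[:2]-ax)))
    # index arm sides
    z=np.load('last_'+n+'.npz');P=cloud(n,z['d']);r=np.hypot(P[...,0]-ax[0],P[...,1]-ax[1])
    a=np.degrees(np.arctan2(P[...,1]-ax[1],P[...,0]-ax[0]))
    m=(abs(P[...,2]-.061)<.007)&(r>.1)&(r<.165)&(abs(a+152)<15); q=P[m]; d=np.linalg.svd(q[:,:2]-q[:,:2].mean(0))[2][0]; c=q.mean(0)
    print(n,'arm',m.sum(),c.round(4),'ang %.2f'%np.degrees(np.arctan2(*(c[:2]-ax)[::-1])),'dir %.2f'%np.degrees(np.arctan2(d[1],d[0])))
    # screen
    m=(abs(P[...,2]-.157)<.006)&(r>.15)&(r<.2)&(P[...,0]>.6); print(n,'screen',m.sum(),np.percentile(((a[m]-27.6+180)%360)-180,[1,99]).round(2))
```

```text
scene0.npz 60 [0.5359 0.1046 0.1119] ang -135.58 own dir 43.2 r 0.120
scene0.npz 83 [0.7064 0.273  0.1125] ang 44.86 own dir 45.8 r 0.120
last_scene.npz 73 [0.6778 0.0836 0.1118] ang -61.78 own dir 121.2 r 0.119
scene arm 2 [0.5115 0.1211 0.0576] ang -148.50 dir 78.23
scene screen 289 [-49.54  61.89]
top0.npz 41 [0.7057 0.2709 0.1149] ang 44.40 own dir -134.4 r 0.118
top0.npz 49 [0.5364 0.1031 0.1154] ang -134.89 own dir -135.8 r 0.121
last_top.npz 43 [0.6764 0.0798 0.1157] ang -63.22 own dir 118.8 r 0.122
top arm 111 [0.5052 0.1281 0.0612] ang -152.57 dir -152.64
top screen 152 [-48.37  48.47]
```

>>> {"api": "servo_tool", "payload": {
  "rows": [
    [0,0,0,0,0,0],
    [0,0,0,0,0,0],
    [0,0,0,0,0,0]
  ],
  "fingers": 32
}}

```text
clock: 6.52
tool_pos: [0.56, 0.3031, 0.0865]
orientation: [-180.0, 0.0, -62.1]
force: [1.2, -0.4, -0.8]
opening: 0.029
```

>>> {"api": "servo_tool", "payload": {
  "rows": [
    [0,0,15,0,0,0],
    [0,0,38,0,0,0],
    [0,0,38,0,0,0],
    [0,0,38,0,0,0]
  ]
}}

```text
clock: 6.85
tool_pos: [0.5597, 0.3027, 0.2167]
orientation: [179.9, -0.0, -62.1]
force: [1.1, 0.7, -0.5]
opening: 0.0318
```

>>> {"api": "servo_tool", "payload": {
  "rows": [
    [0,0,38,0,0,0],
    [0,0,38,0,0,0],
    [0,0,38,0,0,0],
    [0,0,35,0,0,0]
  ],
  "fingers": 60
}}

```text
clock: 7.18
tool_pos: [0.5598, 0.3028, 0.3673]
orientation: [-179.9, 0.0, -62.1]
force: [1.0, 0.6, 0.4]
opening: 0.0532
```

>>> {"api": "servo_tool", "payload": {
  "rows": [
    [-3.9,-13.3,0,0,0,6.9],
    [-3.9,-13.3,0,0,0,6.9],
    [-3.9,-13.3,0,0,0,6.9],
    [-3.9,-13.3,0,0,0,6.9]
  ]
}}

```text
clock: 7.52
tool_pos: [0.5441, 0.2493, 0.3646]
orientation: [-180.0, 0.0, -34.1]
force: [0.3, 0.1, -0.4]
opening: 0.0599
```

>>> {"api": "servo_tool", "payload": {
  "rows": [
    [-3.9,-13.3,0,0,0,6.9],
    [-3.9,-13.3,0,0,0,6.9],
    [-3.9,-13.3,0,0,0,6.9],
    [-3.9,-13.3,0,0,0,6.9]
  ]
}}

```text
clock: 7.85
tool_pos: [0.5285, 0.196, 0.3645]
orientation: [-180.0, 0.0, -6.6]
force: [0.1, -0.2, -0.6]
opening: 0.0599
```

>>> {"api": "servo_tool", "payload": {
  "rows": [
    [-3.9,-13.3,0,0,0,6.9],
    [-3.9,-13.3,0,0,0,6.9],
    [-3.9,-13.3,0,0,0,6.9],
    [-3.9,-13.3,0,0,0,6.9],
    [-3.9,-13.3,0,0,0,6.9]
  ]
}}

```text
clock: 8.27
tool_pos: [0.509, 0.1295, 0.3646]
orientation: [-180.0, -0.0, 28.0]
force: [0.6, -0.6, 0.3]
opening: 0.0601
```

>>> {"api": "servo_tool", "payload": {
  "rows": [
    [0,0,0,3.2,-6.2,0],
    [0,0,0,3.2,-6.2,0],
    [0,0,0,3.2,-6.2,0],
    [0,0,0,3.2,-6.2,0],
    [0,0,0,3.2,-6.2,0]
  ]
}}

```text
clock: 8.68
tool_pos: [0.5093, 0.1306, 0.3664]
orientation: [179.9, -35.4, 27.7]
force: [0.2, -0.9, 0.4]
opening: 0.0602
```

>>> {"api": "servo_tool", "payload": {
  "rows": [
    [0,0,0,0,0,0],
    [0,0,0,0,0,0],
    [0,0,0,0,0,0]
  ]
}}

```text
clock: 8.93
tool_pos: [0.5095, 0.1302, 0.3661]
orientation: [179.8, -35.0, 27.7]
force: [0.1, 0.6, 0.6]
opening: 0.06
```

```bash
cat > goal.py <<'E'
from h import *
def to(pos,rot):  # print delta from the present pose
    o=ctrl.get_obs(); A=R.from_euler('xyz',o['orientation'],degrees=True); 
    w=(rot*A.inv()).as_rotvec(degrees=True)
    print(o['clock'],o['tool_pos'].round(4),o['orientation'].round(1),'opening',round(o['opening'],4),'F',o['force'].round(1),'q',o['joint_pos'].round(0))
    print('shift mm',((np.array(pos)-o['tool_pos'])*1000).round(1),'turn',w.round(1))
E
python3 - <<'E'
from goal import *
from w import look
look()
rot=R.from_euler('xyz',[180,-35,27.5],degrees=True); t=rot.apply([0,0,1])
a=np.radians(-152.5); g=np.array([.6215+.09*np.cos(a),.1885+.09*np.sin(a),.287]); print(g,t)
to(g-.064*t,rot)
# grip measured with colour points
for n in('scene','top'):
    z=np.load('last_'+n+'.npz');P=cloud(n,z['d']);H,S,V=cv2.cvtColor(z['im'],cv2.COLOR_RGB2HSV).astype(int).transpose(2,0,1)
    q=P[(H>105)&(H<125)&(S>150)&(P[...,2]>.24)&(np.hypot(P[...,0]-.5417,P[...,1]-.1469)<.05)]
    if len(q)<9: continue
    e=np.array([np.cos(a),np.sin(a)]);d=q[:,:2]-[.6215,.1885]
    print(n,len(q),'radial',np.percentile(d@e,[2,50,98]).round(4),'lateral',np.percentile(d@[-e[1],e[0]],[2,50,98]).round(4),'z',np.percentile(q[:,2],[2,50,98]).round(4))
E
```

```text
8.9333 [0.5095 0.1302 0.3661] [179.8 -35.   27.7] [0.1 0.6 0.6] 0.06
scene blue [148 169] [[0.5411999821662903, 0.14800000190734863, 0.29170000553131104], [0.6345999836921692, 0.1932000070810318, 0.28610000014305115]] ang 25.83
top stripe 4 [0.5425 0.1447 0.1186] ang -150.96
top arrow 10 [0.5071 0.1289 0.0648] ang -152.50
top blue [65 71] [[0.5428000092506409, 0.1445000022649765, 0.289000004529953], [0.6323000192642212, 0.1891999989748001, 0.29179999232292175]] ang 26.57
[0.54166903 0.14694262 0.287     ] [ 0.50876851  0.26484812 -0.81915204]
9.0333 [0.5107 0.1311 0.3667] [179.8 -35.   27.6] opening 0.0599 F [ 0.2  0.5 -1.2] q [ 42. -19. -36.  13. -40.  69.]
shift mm [ -1.6  -1.1 -27.3] turn [ 0.1  0.1 -0. ]
scene 144 radial [0.0738 0.087  0.1016] lateral [-0.0105 -0.0004  0.0092] z [0.2649 0.2852 0.3056]
top 70 radial [0.0744 0.0905 0.1051] lateral [-0.0087  0.0025  0.0134] z [0.2696 0.2891 0.3079]
```

>>> {"api": "servo_tool", "payload": {
  "rows": [
    [-1,-2,-14,0,0,0],
    [0,0,-13,0,0,0],
    [10.2,5.3,-16.4,0,0,0],
    [10.2,5.3,-16.4,0,0,0]
  ]
}}

```text
clock: 9.37
tool_pos: [0.5305, 0.1399, 0.3059]
orientation: [179.8, -35.0, 27.6]
force: [0.4, -0.8, 0.5]
opening: 0.06
```

>>> {"api": "servo_tool", "payload": {
  "rows": [
    [10.2,5.3,-16.4,0,0,0],
    [6.1,3.2,-9.8,0,0,0],
    [4.1,2.1,-6.6,0,0,0],
    [0,0,0,0,0,0]
  ]
}}

```text
clock: 9.7
tool_pos: [0.5504, 0.1498, 0.2704]
orientation: [179.7, -34.7, 27.6]
force: [-1.0, -0.3, 0.4]
opening: 0.0599
```

>>> {"api": "servo_tool", "payload": {
  "rows": [
    [0,0,0,0,0,0],
    [0,0,0,0,0,0],
    [0,0,0,0,0,0],
    [0,0,0,0,0,0]
  ],
  "fingers": 30
}}

```text
clock: 10.03
tool_pos: [0.5492, 0.1494, 0.2731]
orientation: [179.8, -35.0, 27.7]
force: [0.5, -0.0, -0.6]
opening: 0.0385
```

Run:
```python
from goal import *
from w import look
look('4')
rot=R.from_euler('xyz',[180,-35,27.5],degrees=True); t=rot.apply([0,0,1]); to(np.array([.5422,.1460,.287])+.016*t,rot)
z=np.load('last_scene.npz');y=np.load('last_top.npz');C=np.zeros((400,800,3),np.uint8)
C[:,:400]=cv2.resize(z['im'][175:275,265:365],(400,400),interpolation=2);C[:,400:]=cv2.resize(y['im'][155:235,215:295],(400,400),interpolation=2);cv2.imwrite('pics/c4.png',C[:,:,::-1])
```

```text
10.0333 [0.5492 0.1494 0.2731] [179.8 -35.   27.7] [ 0.5 -0.  -0.6] 0.0385
scene blue [159 170] [[0.5382000207901001, 0.14569999277591705, 0.29820001125335693], [0.6344000101089478, 0.1931000053882599, 0.28600001335144043]] ang 26.26
top stripe 3 [0.5429 0.1459 0.1176] ang -151.53
top blue [66 48] [[0.546500027179718, 0.14710000157356262, 0.28360000252723694], [0.6324999928474426, 0.18930000066757202, 0.2912999987602234]] ang 26.17
10.1333 [0.5491 0.1493 0.2728] [179.8 -35.   27.7] opening 0.0324 F [-0.   0.3  0.6] q [ 39. -10. -44.  17. -23.  66.]
shift mm [1.2 0.9 1.1] turn [ 0.2  0.  -0.1]
```

View pics/c4.png

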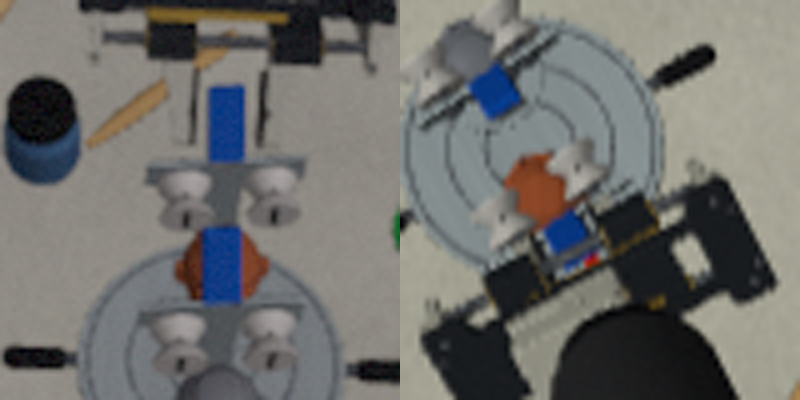

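>>> {"api": "servo_tool", "payload": {
  "rows": [
    [0,0,0,0,0,0],
    [0,0,0,0,0,0],
    [0,0,0,0,0,0],
    [0,0,0,0,0,0]
  ],
  "fingers": 10
}}

```text
clock: 10.47
tool_pos: [0.5494, 0.1498, 0.2728]
orientation: [179.8, -35.0, 27.7]
force: [-1.6, 2.0, 2.6]
opening: 0.0246
```

>>> {"api": "servo_tool", "payload": {
  "rows": [
    [0,0,3,0,0,0],
    [0,0,6,0,0,0],
    [0,0,10,0,0,0],
    [0,0,12,0,0,0],
    [0,0,0,0,0,0]
  ]
}}

```text
clock: 10.88
tool_pos: [0.5493, 0.1491, 0.3043]
orientation: [179.8, -34.9, 27.7]
force: [0.2, 0.5, -2.8]
opening: 0.0237
```

Run:
```python
from goal import *
from w import look
look('5')
rot=R.from_euler('xyz',[180,-35,27.5],degrees=True); t=rot.apply([0,0,1]); to(np.array([.5422,.1460,.287])+.016*t,rot)
z=np.load('last_scene.npz');y=np.load('last_top.npz');C=np.zeros((400,800,3),np.uint8)
C[:,:400]=cv2.resize(z['im'][175:275,265:365],(400,400),interpolation=2);C[:,400:]=cv2.resize(y['im'][155:235,215:295],(400,400),interpolation=2);cv2.imwrite('pics/c5.png',C[:,:,::-1])
ax=np.array([.6215,.1885])
for n in('scene','top'):
    z=np.load('last_'+n+'.npz'); P=cloud(n,z['d']); V=z['im'].max(-1); r=np.hypot(P[...,0]-ax[0],P[...,1]-ax[1])
    m=(V<60)&(abs(P[...,2]-.11)<.015)&(r>.09)&(r<.155)
    k,lab=cv2.connectedComponents(m.astype(np.uint8))
    for i in range(1,k):
        q=P[lab==i]
        if len(q)>15: c=q.mean(0); print(n,len(q),c.round(4),'ang %.2f'%np.degrees(np.arctan2(*(c[:2]-ax)[::-1])))
```

```text
10.8833 [0.5493 0.1491 0.3043] [179.8 -34.9  27.7] [ 0.2  0.5 -2.8] 0.0237
scene blue [168 197] [[0.5406000018119812, 0.14560000598430634, 0.326200008392334], [0.6344000101089478, 0.1931000053882599, 0.2858000099658966]] ang 26.85
top stripe 2 [0.5472 0.1467 0.1136] ang -150.65
top blue [53 64] [[0.5461000204086304, 0.14659999310970306, 0.31610000133514404], [0.6327000260353088, 0.18960000574588776, 0.2904999852180481]] ang 26.40
10.9833 [0.5486 0.1487 0.302 ] [179.8 -34.8  27.6] opening 0.0235 F [-0.6 -0.4 -5.8] q [ 39. -12. -40.  14. -29.  68.]
shift mm [  1.7   1.5 -28.1] turn [ 0.2 -0.1 -0. ]
scene 73 [0.6781 0.0838 0.1126] ang -61.59
scene 71 [0.5655 0.2956 0.1122] ang 117.59
top 47 [0.6768 0.08   0.1149] ang -63.00
top 42 [0.5641 0.2916 0.1146] ang 119.11
```

View pics/c5.png

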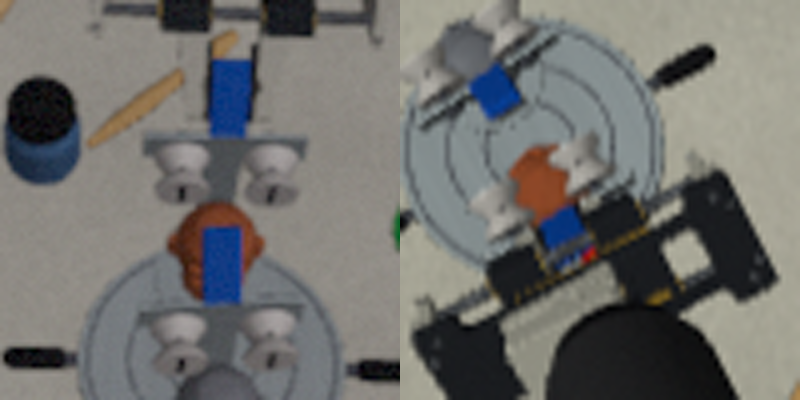

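```bash
cat > hang.py <<'E'
from goal import *
ax=np.array([.6215,.1885]); a=np.radians(-152.5); C0=np.array([*(ax+.05*np.array([np.cos(a),np.sin(a)])),.115]); K0=R.from_euler('z',27.5,degrees=True)
T0=np.array([.5492,.1495,.2729]); RT0=R.from_euler('xyz',[179.8,-35,27.7],degrees=True)
rel=K0.inv().apply(T0-C0); Rrel=K0.inv()*RT0
rack=R.from_euler('z',5.3,degrees=True); rr=rack*R.from_euler('x',7,degrees=True)
O=np.array([.6056,-.3128,.240]); L=O+rr.apply([0,.110,0])
def goal(d):  # d: offset of saddle from load mark in rail axes (m)
    C=L+rr.apply(d)-rr.apply([0,0,.118]); return C+rr.apply(rel), rr*Rrel
def carrier_now(T=None,RT=None):
    o=ctrl.get_obs(); RT=R.from_euler('xyz',o['orientation'],degrees=True); K=RT*Rrel.inv(); return o['tool_pos']-K.apply(rel),K
if __name__=='__main__':
    print('rel',rel.round(4),'L',L.round(4))
    for d in([-.1,0,.015],[0,0,.015],[0,0,0]): print(d,*[np.round(x,4) for x in (goal(d)[0],goal(d)[1].as_euler('xyz',degrees=True))]); to(*goal(d))
    C,K=carrier_now(); 
    for s in([0,0,.118],):
        print('saddle in rail axes',(rr.inv().apply(C+K.apply(s)-O)*1000).round(1),'carrier rot err',(rr.inv()*K).as_rotvec(degrees=True).round(1))
E
python3 hang.py
```

```text
rel [-0.0321 -0.0012  0.1579] L [ 0.5955 -0.2041  0.2534]
[-0.1, 0, 0.015] [ 0.4647 -0.2241  0.3077] [-171.6728  -34.7258    0.6197]
10.9833 [0.5486 0.1487 0.302 ] [179.8 -34.8  27.6] opening 0.0235 F [-0.6 -0.4 -5.8] q [ 39. -12. -40.  14. -29.  68.]
shift mm [ -83.9 -372.9    5.7] turn [  6.8   1.8 -22.1]
[0, 0, 0.015] [ 0.5642 -0.2149  0.3077] [-171.6728  -34.7258    0.6197]
10.9833 [0.5486 0.1487 0.302 ] [179.8 -34.8  27.6] opening 0.0235 F [-0.6 -0.4 -5.8] q [ 39. -12. -40.  14. -29.  68.]
shift mm [  15.7 -363.7    5.7] turn [  6.8   1.8 -22.1]
[0, 0, 0] [ 0.5641 -0.2131  0.2929] [-171.6728  -34.7258    0.6197]
10.9833 [0.5486 0.1487 0.302 ] [179.8 -34.8  27.6] opening 0.0235 F [-0.6 -0.4 -5.8] q [ 39. -12. -40.  14. -29.  68.]
shift mm [  15.5 -361.8   -9.2] turn [  6.8   1.8 -22.1]
saddle in rail axes [ 15.  477.1 -36.4] carrier rot err [-7.   1.6 22.1]
```

>>> {"api": "servo_tool", "payload": {
  "rows": [
    [-8,0,10,0,0,0],
    [-20,0,10,0,0,0],
    [-24,-5,10,0,0,0],
    [-20,-12,0,0,0,0],
    [-12,-20,0,0,0,-1.5]
  ]
}}

```text
clock: 11.4
tool_pos: [0.4633, 0.1117, 0.3315]
orientation: [179.8, -34.8, 26.2]
force: [0.2, 0.9, -5.5]
opening: 0.0235
```

>>> {"api": "servo_tool", "payload": {
  "rows": [
    [0,-26,0,0.5,0.1,-1.7],
    [0,-28,0,0.5,0.1,-1.7],
    [0,-28,0,0.5,0.1,-1.7],
    [0,-28,0,0.5,0.1,-1.7],
    [0,-28,0,0.5,0.1,-1.7]
  ]
}}

```text
clock: 11.82
tool_pos: [0.4636, -0.0269, 0.3314]
orientation: [-177.1, -35.2, 15.9]
force: [0.1, -0.3, -5.8]
opening: 0.0242
```

>>> {"api": "servo_tool", "payload": {
  "rows": [
    [0,-28,0,0.5,0.1,-1.7],
    [0,-28,0,0.5,0.1,-1.7],
    [0,-28,0,0.5,0.1,-1.7],
    [0,-28,-5,0.5,0.1,-1.7],
    [0,-28,-5,0.6,0.2,-1.7]
  ]
}}

```text
clock: 12.23
tool_pos: [0.4642, -0.1673, 0.3218]
orientation: [-173.8, -35.1, 5.4]
force: [-0.6, 0.6, -5.8]
opening: 0.0238
```

>>> {"api": "servo_tool", "payload": {
  "rows": [
    [0,-26,-5,0.6,0.2,-1.7],
    [0,-20,-5,0.6,0.3,-1.0],
    [0,-12,-4,0.6,0.3,-0.8],
    [0,0,0,0,0,0],
    [0,0,0,0,0,0]
  ]
}}

```text
clock: 12.65
tool_pos: [0.4642, -0.2246, 0.3068]
orientation: [-171.6, -34.3, 0.6]
force: [-0.4, 1.1, -4.8]
opening: 0.0239
```

Run:
```python
from hang import *
from w import look
look('6'); to(*goal([-.1,0,.015]))
C,K=carrier_now(); print('saddle in rail axes',(rr.inv().apply(C+K.apply([0,0,.118])-O)*1000).round(1))
z=np.load('last_scene.npz'); P=cloud('scene',z['d']); 
# points in carrier frame
Q=K.inv().apply((P-C).reshape(-1,3)).reshape(P.shape)*1000
H,S,V=cv2.cvtColor(z['im'],cv2.COLOR_RGB2HSV).astype(int).transpose(2,0,1)
near=(abs(Q[...,0])<70)&(abs(Q[...,1])<60)&(Q[...,2]>-15)&(Q[...,2]<215)&(z['d']>0)
for nm,m in(('blue',near&(H>105)&(H<125)&(S>150)),('head',near&((H<14)|(H>172))&(S>110)),('wheels+',near&(S<40)&(V>140)&(Q[...,2]>110)&(Q[...,2]<160)&(Q[...,1]>12)),('wheels-',near&(S<40)&(V>140)&(Q[...,2]>110)&(Q[...,2]<160)&(Q[...,1]<-12))):
    q=Q[m]
    if len(q)>5: print(nm,len(q),*np.percentile(q,[3,50,97],axis=0).round(0).tolist())
u=z['im'][90:230,60:260]; cv2.imwrite('pics/c6.png',cv2.resize(u,(800,560),interpolation=2)[:,:,::-1])
```

```text
12.65 [ 0.4642 -0.2246  0.3068] [-171.6  -34.3    0.6] [-0.4  1.1 -4.8] 0.0239
scene arrow 8 [0.4907 0.1242 0.0622] ang -153.81
scene blue [88 80] [[0.6288999915122986, 0.1890999972820282, 0.296099990606308], [0.6409000158309937, 0.19779999554157257, 0.27489998936653137]] ang 35.64
top stripe 9 [0.5452 0.147  0.1182] ang -151.44
top arrow 21 [0.5017 0.1258 0.0631] ang -152.39
top blue [38 28] [[0.6265000104904175, 0.18479999899864197, 0.3012000024318695], [0.6406000256538391, 0.1956000030040741, 0.2777000069618225]] ang 37.58
12.75 [ 0.4646 -0.2234  0.3081] [-171.6  -34.4    0.7] opening 0.0236 F [ 0.2  0.8 -4.6] q [-21. -10. -21. -26. -52. 125.]
shift mm [ 0.1 -0.7 -0.3] turn [-0.  -0.3 -0.1]
saddle in rail axes [-100.2  110.8   15.1]
blue 130 [-55.0, -13.0, 149.0] [-37.0, -3.0, 171.0] [-26.0, 11.0, 188.0]
head 349 [-19.0, -18.0, 8.0] [8.0, 8.0, 62.0] [27.0, 26.0, 79.0]
wheels+ 29 [-16.0, 28.0, 135.0] [-12.0, 34.0, 141.0] [3.0, 41.0, 147.0]
wheels- 29 [-17.0, -27.0, 134.0] [-11.0, -22.0, 141.0] [2.0, -15.0, 148.0]
```

View pics/c6.png

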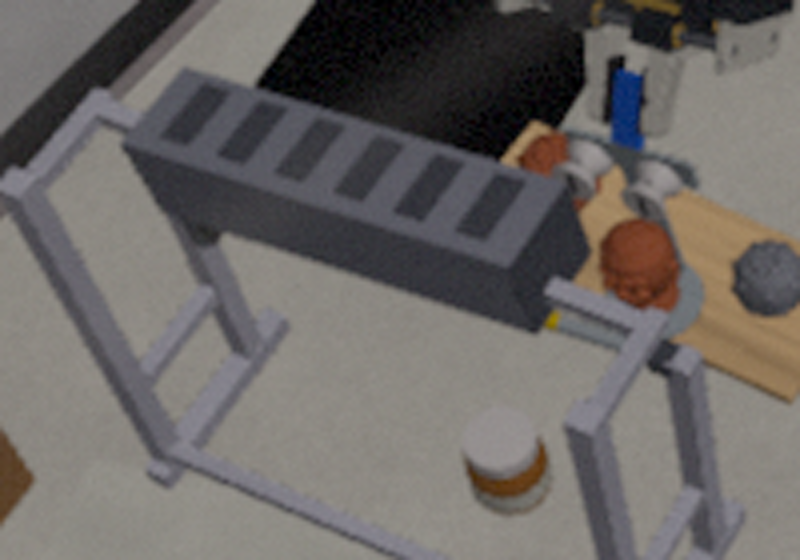

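>>> {"api": "servo_tool", "payload": {
  "rows": [
    [10,0.9,0.3,0,0,0],
    [14,1.3,0.3,0,0,0],
    [14,1.3,0.4,0,0,0],
    [14,1.3,0,0,0,0],
    [14,1.3,0,0,0,0]
  ]
}}

```text
clock: 13.17
tool_pos: [0.5331, -0.2167, 0.3101]
orientation: [-171.6, -34.5, 0.8]
force: [-0.7, -0.2, -5.8]
opening: 0.0236
```

>>> {"api": "servo_tool", "payload": {
  "rows": [
    [14,1.3,0,0,0,0],
    [10,0.9,0,0,0,0],
    [6,0.5,0,0,0,0],
    [3.6,0.4,0,0,0,0],
    [0,0,0,0,0,0]
  ]
}}

```text
clock: 13.58
tool_pos: [0.5652, -0.2144, 0.3095]
orientation: [-171.6, -34.4, 0.8]
force: [1.1, -0.7, -4.8]
opening: 0.0239
```

Run:
```python
from hang import *
to(*goal([0,0,0])); to(*goal([0,0,.015]))
im,d=snap('scene','scene7.png'); it,_=snap('top')
C=np.zeros((600,800,3),np.uint8); C[:,:600]=cv2.resize(im[110:230,130:250],(600,600),interpolation=2); C[:200,600:]=cv2.resize(it[140:220,310:390],(200,200),interpolation=2); cv2.imwrite('pics/c7.png',C[:,:,::-1])
```

```text
13.5833 [ 0.5652 -0.2144  0.3095] [-171.6  -34.4    0.8] opening 0.0239 F [ 1.1 -0.7 -4.8] q [-14.  -2. -16. -23. -47. 119.]
shift mm [ -1.2   1.3 -16.6] turn [-0.  -0.3 -0.2]
13.5833 [ 0.5652 -0.2144  0.3095] [-171.6  -34.4    0.8] opening 0.0239 F [ 1.1 -0.7 -4.8] q [-14.  -2. -16. -23. -47. 119.]
shift mm [-1.  -0.5 -1.7] turn [-0.  -0.3 -0.2]
```

View pics/c7.png

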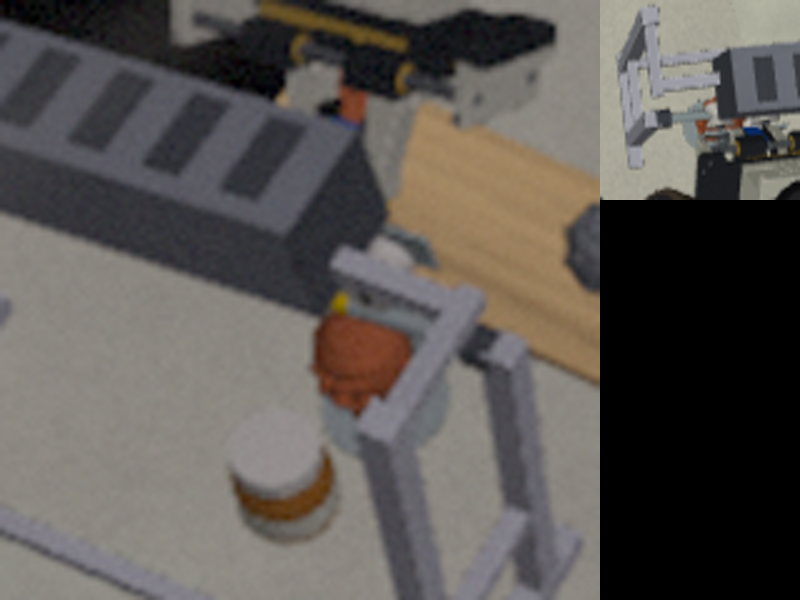

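>>> {"api": "servo_tool", "payload": {
  "rows": [
    [-1,0.5,-4,0,0,0],
    [0,0.3,-4,0,0,0],
    [0,0,-3,0,0,0],
    [0,0,0,0,0,0]
  ]
}}

```text
clock: 14.02
tool_pos: [0.5641, -0.2141, 0.2994]
orientation: [-171.7, -34.6, 0.7]
force: [1.5, -0.0, -4.2]
opening: 0.024
```

>>> {"api": "servo_tool", "payload": {
  "rows": [
    [0,0,-1.5,0,0,0],
    [0,0,-1,0,0,0],
    [0,0,0,0,0,0]
  ]
}}

```text
clock: 14.27
tool_pos: [0.5648, -0.2143, 0.298]
orientation: [-171.7, -34.7, 0.7]
force: [3.1, 0.1, -0.1]
opening: 0.0237
```

>>> {"api": "servo_tool", "payload": {
  "rows": [
    [0,0,-1,0,0,0],
    [0,0,-1,0,0,0],
    [0,0,0,0,0,0]
  ]
}}

```text
clock: 14.52
tool_pos: [0.5652, -0.2144, 0.2964]
orientation: [-171.8, -34.7, 0.8]
force: [4.5, -2.1, 3.6]
opening: 0.0241
```

>>> {"api": "servo_tool", "payload": {
  "rows": [
    [2,0.2,0,0,0,0],
    [0,0,0,0,0,0],
    [0,0,0,0,0,0]
  ]
}}

```text
clock: 14.77
tool_pos: [0.5665, -0.2138, 0.2953]
orientation: [-171.7, -34.6, 0.7]
force: [3.0, -2.0, 3.9]
opening: 0.0239
```

>>> {"api": "servo_tool", "payload": {
  "rows": [
    [1.5,0.1,0,0,0,0],
    [0,0,0,0,0,0],
    [0,0,0,0,0,0]
  ]
}}

```text
clock: 15.02
tool_pos: [0.5676, -0.2134, 0.2945]
orientation: [-171.6, -34.5, 0.7]
force: [5.3, -1.2, 3.3]
opening: 0.0238
```

```bash
python3 -c "
from hang import *
o=ctrl.get_obs();print(o['force'].round(2),o['moment'].round(3));to(*goal([0,0,0]))"
```

```text
[ 5.35 -1.23  3.27] [-0.769 -0.657 -0.534]
15.0167 [ 0.5676 -0.2134  0.2945] [-171.6  -34.5    0.7] opening 0.0238 F [ 5.3 -1.2  3.3] q [-14.  -1. -17. -24. -45. 120.]
shift mm [-3.5  0.3 -1.6] turn [-0.  -0.2 -0.1]
```

>>> {"api": "servo_tool", "payload": {
  "rows": [
    [1.5,0.1,0,0,0,0],
    [0,0,0,0,0,0],
    [0,0,0,0,0,0]
  ]
}}

```text
clock: 15.27
tool_pos: [0.5686, -0.2131, 0.2939]
orientation: [-171.6, -34.4, 0.7]
force: [4.9, -0.4, 1.0]
opening: 0.0234
```

>>> {"api": "servo_tool", "payload": {
  "rows": [
    [1.5,0.1,0,0,0,0],
    [0,0,0,0,0,0],
    [0,0,0,0,0,0]
  ]
}}

```text
clock: 15.52
tool_pos: [0.5694, -0.2131, 0.2938]
orientation: [-171.6, -34.4, 0.7]
force: [-0.9, -0.4, 3.5]
opening: 0.0239
```

```bash
python3 -c "
from hang import *
o=ctrl.get_obs();print(o['force'].round(2),o['moment'].round(3));to(*goal([0,0,0]))"
```

```text
[-0.92 -0.42  3.5 ] [-0.653  1.317 -0.118]
15.5167 [ 0.5694 -0.2131  0.2938] [-171.6  -34.4    0.7] opening 0.0239 F [-0.9 -0.4  3.5] q [-14.  -1. -17. -23. -45. 120.]
shift mm [-5.4  0.  -0.9] turn [-0.  -0.3 -0.1]
```

>>> {"api": "servo_tool", "payload": {
  "rows": [
    [0,0,0,0,0,0],
    [-5.6,-5.5,7.7,0,0,0],
    [-19.5,-15.4,27.4,0,0,0],
    [-22.3,-6.1,32.6,0,0,0],
    [-22.3,-6.1,32.6,0,0,0]
  ],
  "fingers": 87
}}

```text
clock: 15.93
tool_pos: [0.4985, -0.2464, 0.3945]
orientation: [-171.6, -34.3, 0.7]
force: [0.6, -0.9, 0.5]
opening: 0.0517
```

>>> {"api": "servo_tool", "payload": {
  "rows": [
    [-22,0,20,0,0,0],
    [-22,0,10,0,0,0],
    [0,0,0,0,0,0],
    [0,0,0,0,0,0],
    [0,0,0,0,0,0]
  ]
}}

```text
clock: 16.35
tool_pos: [0.456, -0.2462, 0.4242]
orientation: [-171.6, -34.4, 0.7]
force: [0.6, -0.8, 0.8]
opening: 0.084
```

>>> {"api": "servo_tool", "payload": {
  "rows": [
    [-30,0,0,0,0,0],
    [-30,0,0,0,0,0],
    [-30,0,0,0,0,0],
    [0,0,0,0,0,0],
    [0,0,0,0,0,0]
  ]
}}

```text
clock: 16.77
tool_pos: [0.3659, -0.2465, 0.4242]
orientation: [-171.6, -34.5, 0.6]
force: [0.1, 1.0, 0.1]
opening: 0.087
```

>>> {"api": "servo_tool", "payload": {
  "rows": [
    [0,0,0,0,0,0],
    [0,0,0,0,0,0],
    [0,0,0,0,0,0],
    [0,0,0,0,0,0],
    [0,0,0,0,0,0]
  ]
}}

```text
clock: 17.18
tool_pos: [0.367, -0.2462, 0.4243]
orientation: [-171.6, -34.4, 0.8]
force: [-0.2, -0.1, 0.3]
opening: 0.0871
```

```bash
cat > fin.py <<'E'
from hang import *
from w import look
look('8')
for n in('scene','top'):
    z=np.load('last_'+n+'.npz'); P=cloud(n,z['d']); Q=rr.inv().apply((P-O).reshape(-1,3)).reshape(P.shape)*1000
    H,S,V=cv2.cvtColor(z['im'],cv2.COLOR_RGB2HSV).astype(int).transpose(2,0,1)
    near=(abs(Q[...,0])<90)&(abs(Q[...,1])<200)&(Q[...,2]>-150)&(Q[...,2]<110)&(z['d']>0)
    for nm,m in(('blue',near&(H>105)&(H<125)&(S>150)),('head',near&((H<14)|(H>172))&(S>110)&(Q[...,2]<-20))):
        if m.sum()>5: print(n,nm,m.sum(),*np.percentile(Q[m],[3,50,97],axis=0).round(0).tolist())
s=np.load('last_scene.npz')['im']; cv2.imwrite('pics/c8.png',cv2.resize(s[80:320,50:370],(800,600),interpolation=2)[:,:,::-1])
E
python3 fin.py
```

```text
17.1833 [ 0.367  -0.2462  0.4243] [-171.6  -34.4    0.8] [-0.2 -0.1  0.3] 0.0871
scene arrow 7 [0.4911 0.1245 0.06  ] ang -153.85
scene blue [82 87] [[0.6280999779701233, 0.1889999955892563, 0.29679998755455017], [0.640500009059906, 0.1972000002861023, 0.27570000290870667]] ang 33.71
top stripe 9 [0.5452 0.147  0.1181] ang -151.45
top arrow 21 [0.5017 0.1259 0.0623] ang -152.40
top blue [33 33] [[0.6251999735832214, 0.18459999561309814, 0.30230000615119934], [0.6399999856948853, 0.19419999420642853, 0.2791999876499176]] ang 32.82
scene head 365 [-7.0, 6.0, -110.0] [18.0, 29.0, -55.0] [37.0, 44.0, -38.0]
top blue 74 [-49.0, 2.0, 33.0] [-35.0, 15.0, 58.0] [-20.0, 25.0, 75.0]
top head 16 [-9.0, 2.0, -108.0] [-6.0, 28.0, -68.0] [1.0, 36.0, -42.0]
```

View pics/c8.png

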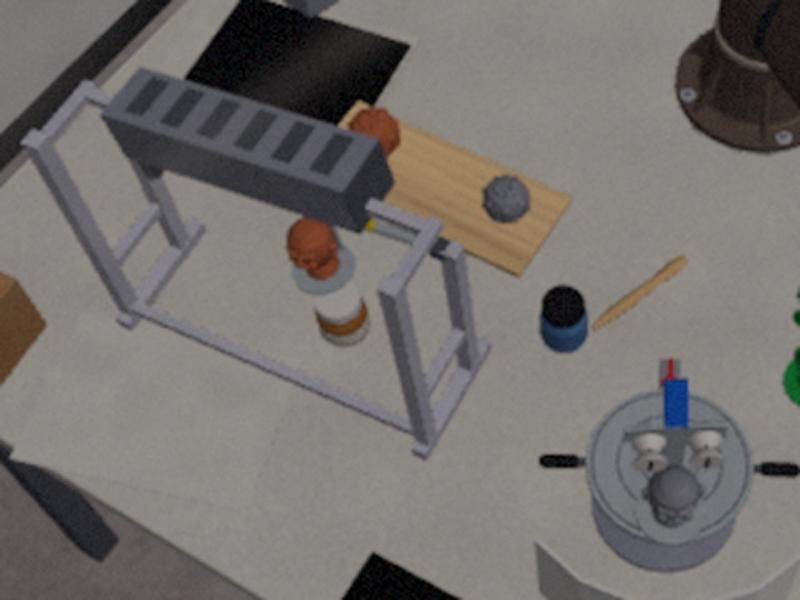

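>>> {"api": "servo_tool", "payload": {
  "rows": [
    [0,0,0,0,0,0],
    [0,0,0,0,0,0],
    [0,0,0,0,0,0],
    [0,0,0,0,0,0],
    [0,0,0,0,0,0]
  ]
}}

```text
clock: 17.7
tool_pos: [0.3665, -0.2464, 0.4248]
orientation: [-171.7, -34.5, 0.7]
force: [0.6, 0.1, -0.6]
opening: 0.0867
```

>>> {"api": "servo_tool", "payload": {
  "rows": [
    [0,0,0,0,0,0],
    [0,0,0,0,0,0],
    [0,0,0,0,0,0],
    [0,0,0,0,0,0],
    [0,0,0,0,0,0]
  ]
}}

```text
clock: 18.12
tool_pos: [0.3665, -0.2463, 0.4248]
orientation: [-171.6, -34.5, 0.7]
force: [0.2, -0.1, -0.5]
opening: 0.0869
```

>>> {"api": "servo_tool", "payload": {
  "rows": [
    [0,0,0,0,0,0],
    [0,0,0,0,0,0],
    [0,0,0,0,0,0],
    [0,0,0,0,0,0],
    [0,0,0,0,0,0]
  ]
}}

```text
clock: 18.53
tool_pos: [0.3665, -0.2464, 0.4247]
orientation: [-171.6, -34.5, 0.7]
force: [0.7, 0.1, 0.3]
opening: 0.087
```

```bash
python3 fin.py|grep -E "head|blue"
```

```text
scene blue [90 79] [[0.6287999749183655, 0.18940000236034393, 0.296099990606308], [0.6413000226020813, 0.19760000705718994, 0.2750000059604645]] ang 33.28
top blue [35 31] [[0.6258000135421753, 0.18479999899864197, 0.30160000920295715], [0.6402000188827515, 0.19460000097751617, 0.27889999747276306]] ang 34.44
scene head 353 [-8.0, -76.0, -112.0] [16.0, -54.0, -56.0] [35.0, -38.0, -38.0]
top blue 75 [-49.0, -81.0, 36.0] [-36.0, -69.0, 57.0] [-21.0, -58.0, 75.0]
top head 29 [-10.0, -81.0, -110.0] [-6.0, -54.0, -59.0] [-0.0, -45.0, -41.0]
```

>>> {"api": "servo_tool", "payload": {
  "rows": [
    [0,0,0,0,0,0],
    [0,0,0,0,0,0],
    [0,0,0,0,0,0],
    [0,0,0,0,0,0],
    [0,0,0,0,0,0]
  ]
}}

```text
clock: 19.05
tool_pos: [0.3665, -0.2463, 0.4248]
orientation: [-171.6, -34.5, 0.7]
force: [-0.5, -0.3, -0.8]
opening: 0.087
```

>>> {"api": "servo_tool", "payload": {
  "rows": [
    [0,0,0,0,0,0],
    [0,0,0,0,0,0],
    [0,0,0,0,0,0],
    [0,0,0,0,0,0],
    [0,0,0,0,0,0]
  ]
}}

```text
clock: 19.47
tool_pos: [0.3665, -0.2463, 0.4248]
orientation: [-171.6, -34.5, 0.7]
force: [0.1, 0.8, -0.4]
opening: 0.087
```

>>> {"api": "servo_tool", "payload": {
  "rows": [
    [0,0,0,0,0,0],
    [0,0,0,0,0,0],
    [0,0,0,0,0,0],
    [0,0,0,0,0,0],
    [0,0,0,0,0,0]
  ]
}}

```text
clock: 19.88
tool_pos: [0.3665, -0.2464, 0.4248]
orientation: [-171.6, -34.5, 0.7]
force: [0.2, 0.5, -1.0]
opening: 0.0869
```

>>> {"api": "servo_tool", "payload": {
  "rows": [
    [0,0,0,0,0,0],
    [0,0,0,0,0,0],
    [0,0,0,0,0,0],
    [0,0,0,0,0,0],
    [0,0,0,0,0,0]
  ]
}}

```text
clock: 20.3
tool_pos: [0.3665, -0.2464, 0.4248]
orientation: [-171.6, -34.5, 0.7]
force: [0.0, -0.7, -0.2]
opening: 0.087
```

```bash
python3 fin.py|grep -E "head|blue|stripe|arrow"
```

```text
scene arrow 8 [0.4896 0.1237 0.0601] ang -153.84
scene blue [87 83] [[0.6288999915122986, 0.1891999989748001, 0.2971000075340271], [0.6409000158309937, 0.19760000705718994, 0.2750000059604645]] ang 34.74
top stripe 9 [0.5452 0.147  0.1182] ang -151.44
top arrow 20 [0.5012 0.1257 0.064 ] ang -152.42
top blue [37 29] [[0.6262000203132629, 0.18479999899864197, 0.3012999892234802], [0.6406000256538391, 0.19529999792575836, 0.27720001339912415]] ang 36.17
scene head 351 [-9.0, -127.0, -111.0] [15.0, -104.0, -56.0] [35.0, -88.0, -38.0]
top blue 70 [-48.0, -127.0, 33.0] [-34.0, -115.0, 55.0] [-21.0, -106.0, 75.0]
top head 31 [-11.0, -127.0, -107.0] [-5.0, -102.0, -66.0] [2.0, -94.0, -40.0]
```

>>> {"api": "servo_tool", "payload": {
  "rows": [
    [0,0,0,0,0,0],
    [0,0,0,0,0,0],
    [0,0,0,0,0,0],
    [0,0,0,0,0,0],
    [0,0,0,0,0,0]
  ]
}}

```text
clock: 20.82
tool_pos: [0.3665, -0.2463, 0.4248]
orientation: [-171.6, -34.5, 0.7]
force: [0.5, 0.3, 0.1]
opening: 0.087
```

>>> {"api": "servo_tool", "payload": {
  "rows": [
    [0,0,0,0,0,0],
    [0,0,0,0,0,0],
    [0,0,0,0,0,0],
    [0,0,0,0,0,0],
    [0,0,0,0,0,0]
  ]
}}

```text
clock: 21.23
tool_pos: [0.3665, -0.2463, 0.4248]
orientation: [-171.6, -34.5, 0.7]
force: [-0.0, -0.4, -0.0]
opening: 0.0869
```

```bash
python3 fin.py|grep -E "head|blue"
python3 - <<'E'
from h import *
ax=np.array([.6215,.1885])
for n in('scene','top'):
    z=np.load('last_'+n+'.npz'); P=cloud(n,z['d']); V=z['im'].max(-1); r=np.hypot(P[...,0]-ax[0],P[...,1]-ax[1])
    m=(V<60)&(abs(P[...,2]-.11)<.015)&(r>.09)&(r<.155)
    k,lab=cv2.connectedComponents(m.astype(np.uint8))
    for i in range(1,k):
        q=P[lab==i]
        if len(q)>15: c=q.mean(0); print(n,len(q),'ang %.2f'%np.degrees(np.arctan2(*(c[:2]-ax)[::-1])))
E
```

```text
scene blue [92 77] [[0.6288999915122986, 0.18930000066757202, 0.2955999970436096], [0.6409000158309937, 0.19789999723434448, 0.27410000562667847]] ang 35.81
top blue [36 30] [[0.6258999705314636, 0.18490000069141388, 0.301800012588501], [0.6403999924659729, 0.19470000267028809, 0.2786000072956085]] ang 34.22
scene head 349 [-8.0, -126.0, -110.0] [16.0, -103.0, -56.0] [35.0, -89.0, -37.0]
top blue 70 [-48.0, -127.0, 35.0] [-34.0, -115.0, 54.0] [-21.0, -105.0, 75.0]
top head 31 [-10.0, -125.0, -108.0] [-5.0, -103.0, -67.0] [2.0, -93.0, -42.0]
scene 75 ang -61.65
scene 72 ang 117.43
top 47 ang -62.99
top 42 ang 119.17
```

View pics/top8.png

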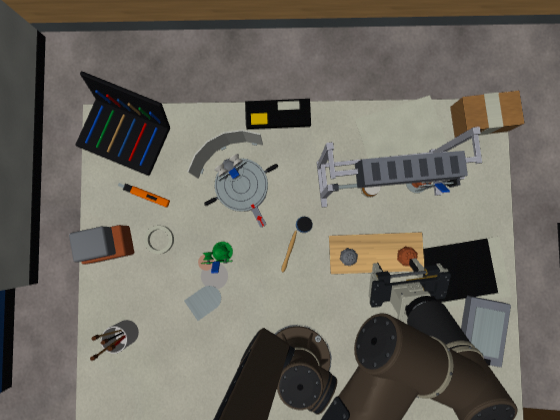

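```bash
python3 -c "
from plant import ctrl
print(ctrl.close_job())"
```

```text
the job is handed in; nothing more can be done
None
```

The wheel is turned to its arrow, and the orange carrier hangs on the rail, at rest at the rubber stop. I handed the job in at about 21 s on the robot's clock.

- **Turning the wheel:** I turned it about 107° clockwise by one sleeve of the turning bar.
- **Hanging the carrier:** I took the orange carrier by its blue grip and hooked it over the rail at the yellow band. The first contact was on one side of the wheel grooves. I moved it about 6 mm further in until the sideways force was nearly gone and the rail carried more than its weight. Then I opened the fingers and drew back. The fingers may have brushed the grip lightly as it started to roll; no force showed.

**Last checks:**
- **Carrier:** It did not move between two looks about 0.9 s apart. Its grip centre reads y ≈ −115 mm along the rail, against −118 mm expected at the stop. I take this as measuring error. The lamp hides the stop, so I did not see the contact itself.
- **Wheel:** The readings disagree slightly. The turning bar puts the stripe about 0.5° from the arrow, and the few visible stripe pixels put it about 1° off. I left it there and did not touch it again.
- **Other things:** The grey head still stands on the wheel. In the last top view nothing else appeared moved. Neither head was touched, as far as the pictures and forces show.

I viewed 12 pictures, two more than the budget of 10.

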